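# Pin a spacer and an eye into a mounting fork

### The job

Stand the loose steel eye in the fork next to the aluminium spacer that is already there, bring both their holes in line with the holes in the fork's ears, and push the collared pin through all four, from either side, until its collar sits against the outside of the ear. The pin lies in a wooden rest. Leave the other things on the bench where they are.

Things in the scene. Friction and masses are not known exactly. Their poses are not given: they have to be found in the camera images.
- fork: Grey fixture fixed to the bench: bed 150 (x) x 106 (y) x 14 mm high with two upright ears, 50 mm wide (x = -25 to 25), 16 mm thick (y = 35 to 51 and -51 to -35), tops 94 mm above the bench; the 70 mm gap between them is open in x. Each ear has a bore of 19 mm diameter along y at x = 0, 69 mm above the bench. Origin: centre of the bed's underside.
- fork_bore (a point): Point on the fork's bore axis, midway between the ears, 69 mm above the bench; same axes as the fork.
- spacer: Loose plain aluminium block 50 (x) x 30 (y) x 80 mm high, 0.2-0.37 kg, 19 mm through hole along y, 55 mm above its underside. Origin: centre of underside. Starts standing on the fork's bed, 14-34 mm out of line along the fork's +x, about 2 mm from the -y ear, leaving about 37 mm for the eye beside it. Can be taken across its 50 mm width from above and slid on the bed.
- spacer_hole (a point): Centre of the spacer's hole.
- eye: Loose steel eye standing on the bench, 80 mm high: head 50 (x) x 30 (y) x 50 mm high over a neck 34 wide, 20 high and a foot 50 x 30 x 10 mm; 0.25-0.46 kg; 19 mm through hole along y, 55 mm above its underside. Origin: centre of underside. Take the head across its 50 mm width from above. On the fork's bed, its hole and the spacer's are at bore height.
- eye_hole (a point): Centre of the eye's hole.
- rest: Wooden pin rest fixed to the bench: base 190 x 60 x 12 mm with two slotted blocks 50 mm wide (y), tops 56 mm above the bench, at x = 42 to 76 and -101 to -66 mm. The pin lies in the slots (19 mm wide, 24 deep) along the rest's x, its axis 40 mm above the bench; it is free between the blocks and lifts straight up. Origin: underside, below the pin's origin.
- pin: Loose steel pin 190 mm long along x, 0.21-0.39 kg, balance point x = -15. Shank 16 mm diameter; tip tapers to 7 mm over the last 22 mm, ends at x = 89; collar 28 mm diameter, x = -61 to -51; tail 16 mm, x = -101 to -61. Origin on the axis 51 mm ahead of the collar's front face: at fork_bore when home. Let go 70 mm in, it stays but droops a few degrees.
- pin_tip (a point): End of the tapered tip, on the axis.
- pin_tail (a point): Middle of the tail on the pin's axis, at the pin's x = -81 mm: place to take it for pushing.
- wrench: Bystander: steel wrench 160 mm long lying between the robot and the work.
- screwdriver: Bystander: screwdriver 200 mm long lying at the far side.
- bearing: Bystander: steel bearing ring, 62 mm diameter, 18 mm high.
- pulley: Bystander: aluminium pulley, 72 mm diameter, 40 mm high.
- oil: Bystander: white bottle with a red cap, 68 mm diameter, 170 mm high, at the far side.
- grease: Bystander: steel can, 72 mm diameter, 75 mm high, at the far side.
There are look-alikes about, which are no part of the job. What is shaped like the spacer but black is not meant.

How it is judged:
On the way:
1. the eye stands upright between the fork's ears (y of eye_hole in the frame of fork_bore between -0.023 and 0.023 m and x of eye_hole in the frame of fork_bore between -0.03 and 0.03 m and z of eye_hole in the frame of fork_bore between -0.006 and 0.006 m and angle between eye's own z axis and vertical below 0.1 rad), for 0.2 s.
At the end, for the whole second after the job is handed in: Spacer and eye stand between the ears, hole centres within 5 mm sideways and 4 mm in height of the bore axis, turned under 0.12 rad; the pin lies through all, within 0.06 rad of the axis, collar against an ear (pin origin within 7 mm of fork_bore); all released and at rest (x of spacer_hole in the frame of fork_bore between -0.005 and 0.005 m and y of spacer_hole in the frame of fork_bore between -0.023 and 0.023 m and z of spacer_hole in the frame of fork_bore between -0.004 and 0.004 m and angle between the y axis of each of spacer, eye and the y axis of fork, either way round below 0.12 rad and x of eye_hole in the frame of fork_bore between -0.005 and 0.005 m and y of eye_hole in the frame of fork_bore between -0.023 and 0.023 m and z of eye_hole in the frame of fork_bore between -0.004 and 0.004 m and distance between pin and fork_bore below 0.007 m and angle between the x axis of pin and the y axis of fork, either way round below 0.06 rad and linear speed of each of pin, eye, spacer below 0.02 m/s); the robot touches nothing.
It fails at once if a bystander is knocked away (moved more than 30 mm) (distance of any of wrench, screwdriver, bearing, pulley, oil, grease from where it was at the start of the episode above 0.03 m).
It also fails if it takes over 72 s, if anything falls off the work surface, if the arm or the gripper's body presses on something with over 40 N, if the wrist force passes 120 N, or if a joint passes its speed limit or range.

### The arm

A 7-joint arm with a two-finger parallel gripper is mounted at the origin on the work surface. World frame = base frame: x ahead of the robot, y to its left, z up, the work surface at z = 0. Lengths are in m, angles in rad, forces in N, time in s.
With the tool pointing down it reaches from about 0.425 to 0.875 m from the base axis. Payload 4.7 kg.
Tool frame: the origin (TCP) lies at the very end of the fingers, on their centre line; the grasp point (between the pads) lies env.grip_point_offset behind it (env.grip_point_offset is the distance from the TCP to the grasp point, in m); z points along the fingers, y is the direction in which the jaws open and shut (so a half turn about z gives the same grasp; the last joint's range is limited). The gripper opens to 87 mm and grips with 3 to 60 N. Pads are 19 mm wide; open, the fingers measure 117 mm over their backs; the gripper's body (75 mm by 190 mm) begins 51 mm behind the grasp point.
Start: joints at [-1.166, 0.321, -0.07, 1.45, 0.023, 1.371, -0.057], TCP at [0.248, 0.601, 0.223] pointing down, gripper open.
Joint ranges: [-2.86, 2.86], [-0.3, 2.09], [-1.38, 1.24], [0.06, 2.45], [-1.56, 4.7], [0.09, 2.05], [-2.69, 2.69]. Speed limits (rad/s): [2.57, 2.57, 3.14, 3.14, 3.14, 3.14, 3.14].

### API

Orientations are given as a unit quaternion [x, y, z, w].
In Python, from rig import env gives the robot as it stands.
- The arm moves only by the tool drive_tool, never from a script. Its argument "series" is one flat list of numbers, 7 for each row, row after row: the shift along the tool's x, y, z in cm, then the turn, a rotation vector about the tool's x, y, z in degrees, then the closure, from -1 (fully open) to 1 (shut). In form: [x, y, z, rx, ry, rz, claw, x, y, z, rx, ry, rz, claw, ...]. A call has exactly 8 rows; each row is the pose to reach, as a shift and turn from the pose measured when the call began, along the tool's axes at that moment; what a row does not reach only later rows make up. A row lasts 1/10 s, in which the tool goes at most 50 mm and 8.59 degrees, less where a joint would pass 70% of its speed; a pose out of reach is approached as far as the arm can. A call with a gripper value outside its range is refused whole. The fingers move at their own pace and stop on an object; "squeeze" is the grip in N (left out, the last holds). Time passes only in rows, so rows that repeat a pose let the fingers close, or fill a call up. It gives the time, the measured TCP pose, the force and the opening at its end, in the units of the state.
- env.get_obs(): the state, without advancing time (a new reading comes with each control period).
- env.read_camera(name): name is "scene" or "side" or "wrist"; returns a dict with "color" (384x512x3 uint8, red, green, blue), "K" (3x3 intrinsics, pixels), "world_from_camera" (4x4, takes a point from camera to world coordinates); the wrist camera has in their place "T_tool_cam" (4x4, takes a point from camera to tool coordinates, whose origin is the TCP and whose axes are the flange's). Camera axes: x right, y up, looking along -z (the intrinsics and any distortion apply to the point x, -y, -z); pixel columns grow to the right and rows downward; lengths in m; the calibration is good to about 2 mm. A picture is of the moment at which its call begins: read the wrist's pose just before it. There is no depth.
- env.finish_job(): hands the job in, once; it reports no verdict.
Trained networks look in the newest picture that a camera, given by its name, has taken for a name from the list of things; names that differ only in an ending like _2 or _b are one class to them, and where a whole thing is asked for, a point or a joint stands for the part that bears it (a point fixed in the world has none). Each returns a list of dicts, best first, with "score" (0 to 1); they miss things now and then, are a little off and sometimes report something else, mostly with a low value. They report only what shows in the picture. A call takes as long as a camera call. They do not tell look-alikes from the thing itself.
- env.boxes_of(camera, thing): "xyz" ([x, y, z] in m, in world coordinates, good to about 4 mm: the middle of the surface that is visible of it).
- env.trace(camera, thing): "pixels" (384x512 bool, what is visible of it).
- env.mark_of(camera, thing): "xyz" ([x, y, z] in m, in world coordinates, good to about 4 mm: a listed point, or the origin of a listed thing).
The state is a dict: "t": time; "joints": joint angles; "qvel": joint speeds; "joint_efforts": joint torques, N m; "tool_pos": TCP position; "ee_rot": TCP orientation; "ft_force": force on the tool from outside, world axes, zero at the start; "moment": the same for the moment, N m; "width": opening from 0.0 (shut) to 1.0 (fully open).
Only numpy, scipy, OpenCV 4.12 (cv2) and the standard library are available. Lean on these libraries where they do the work, as an engineer would, in place of code of your own. Each camera call takes 0.05 s, during which the arm holds its last target. There are 200 camera calls.

## Working session

There is one attempt and no reset: what is moved stays moved. The work goes in short steps, Python scripts to look and compute and a tool call to move; the robot and the scene stay as the last step left them, time stands still between calls to the robot, and variables do not carry over. Pictures are saved under pics/ and viewed, about 8 in all and at most 12, crops included, and the job is handed in when it is done.

Besides the shell and the picture viewer there is one more tool, called after "Request:" by a JSON object that holds its "api" and its "payload", one argument or row to a line. drive_tool: Moves the arm, as the interface text tells. Its arguments: {"type":"object","properties":{"series":{"type":"array"},"squeeze":{"type":"number"}},"required":["series"]}

```bash
ls; mkdir -p pics; cat > h.py <<'E'
from rig import env
import numpy as np, cv2
from scipy.spatial.transform import Rotation as R
np.set_printoptions(precision=4,suppress=True)
def snap(c,fn=None):
    o=env.get_obs(); d=env.read_camera(c)
    if fn: cv2.imwrite('pics/'+fn,d['color'][:,:,::-1])
    return o,d
def cam(o,d):
    if 'T_tool_cam' in d:
        T=np.eye(4);T[:3,:3]=R.from_quat(o['ee_rot']).as_matrix();T[:3,3]=o['tool_pos'];return T@np.array(d['T_tool_cam'])
    return np.array(d['world_from_camera'])
def proj(T,K,p):
    q=np.linalg.inv(T)@np.append(p,1);v=np.array(K)@np.array([q[0],-q[1],-q[2]]);return v[:2]/v[2]
def ray(T,K,u,z):
    v=np.linalg.inv(K)@np.array([u[0],u[1],1]);dw=T[:3,:3]@np.array([v[0],-v[1],-v[2]])
    s=(z-T[2,3])/dw[2];return T[:3,3]+s*dw
def delta(goal_p,goal_R):
    o=env.get_obs();Q=R.from_quat(o['ee_rot'])
    print('shift cm',Q.inv().apply(np.array(goal_p)-o['tool_pos'])*100,'turn deg',np.degrees((Q.inv()*goal_R).as_rotvec()))
E
python3 - <<'E'
from h import *
print(env.grip_point_offset,env.get_obs())
ims=[]
for c in ['scene','side']:
    o,d=snap(c);ims.append(d['color'])
    print(c,d['K'],d['world_from_camera'])
    for t in ['fork','fork_bore','spacer','spacer_hole','eye','eye_hole','rest','pin','pin_tip','pin_tail','wrench','screwdriver','bearing','pulley','oil','grease']:
        T=cam(o,d)
        print(t,[(round(r['score'],2),np.round(r['xyz'],3).tolist(),proj(T,d['K'],r['xyz']).round().tolist()) for r in env.mark_of(c,t)])
    cv2.imwrite(f'pics/{c}0.png',cv2.resize(d['color'][:,:,::-1],(800,600),interpolation=cv2.INTER_CUBIC))
E
```

```text
pics
0.0187 {'t': 0.0, 'joints': array([-1.1659,  0.3218, -0.0701,  1.4517,  0.0226,  1.3708, -0.0569]), 'qvel': array([ 0.0002,  0.0016,  0.0016, -0.0013,  0.0006, -0.0015, -0.0001]), 'joint_efforts': array([ -0.0002, -49.1289,  -0.4042, -31.2523,  -0.0639,   0.0437,
         0.0002]), 'tool_pos': array([0.2474, 0.6004, 0.2215]), 'ee_rot': array([ 0.1942,  0.981 , -0.001 , -0.0001]), 'ft_force': array([-0.4135, -0.1189,  0.3717]), 'moment': array([-0.0214, -0.0495,  0.0194]), 'width': 1.0038847861571376}
scene [[481.6697   0.     253.7424]
 [  0.     481.6697 196.7944]
 [  0.       0.       1.    ]] [[ 0.8074 -0.3205  0.4953  1.1179]
 [ 0.5898  0.4574 -0.6655 -0.7925]
 [-0.0132  0.8295  0.5584  0.6747]
 [ 0.      0.      0.      1.    ]]
fork [(0.6, [0.571, -0.198, 0.0], [216.0, 249.0])]
fork_bore [(0.85, [0.571, -0.2, 0.073], [213.0, 222.0])]
spacer [(0.91, [0.598, -0.223, 0.013], [218.0, 255.0]), (0.86, [0.467, -0.313, 0.0], [143.0, 259.0]), (0.83, [0.659, -0.321, -0.004], [210.0, 301.0])]
spacer_hole [(0.97, [0.597, -0.217, 0.068], [218.0, 233.0]), (0.94, [0.657, -0.321, 0.057], 
[... 2005 characters left out ...]
.63, [0.568, 0.004, -0.0], [245.0, 228.0])]
eye_hole [(0.96, [0.568, 0.004, 0.057], [244.0, 212.0])]
rest [(0.59, [0.557, 0.193, -0.004], [214.0, 287.0])]
pin [(0.59, [0.554, 0.194, 0.041], [213.0, 277.0]), (0.53, [0.371, -0.001, 0.001], [318.0, 251.0])]
pin_tip [(0.62, [0.636, 0.149, 0.04], [191.0, 250.0])]
pin_tail [(0.86, [0.482, 0.23, 0.034], [235.0, 304.0])]
wrench [(0.81, [0.371, 0.002, 0.0], [318.0, 251.0])]
screwdriver [(0.61, [0.768, -0.022, -0.001], [186.0, 201.0])]
bearing [(0.74, [0.358, 0.221, -0.002], [293.0, 333.0])]
pulley [(0.65, [0.354, -0.201, 0.002], [345.0, 200.0])]
oil [(0.66, [0.571, 0.003, -0.0], [244.0, 227.0])]
grease [(0.57, [0.775, 0.239, -0.001], [124.0, 269.0])]
```

View pics/scene0.png

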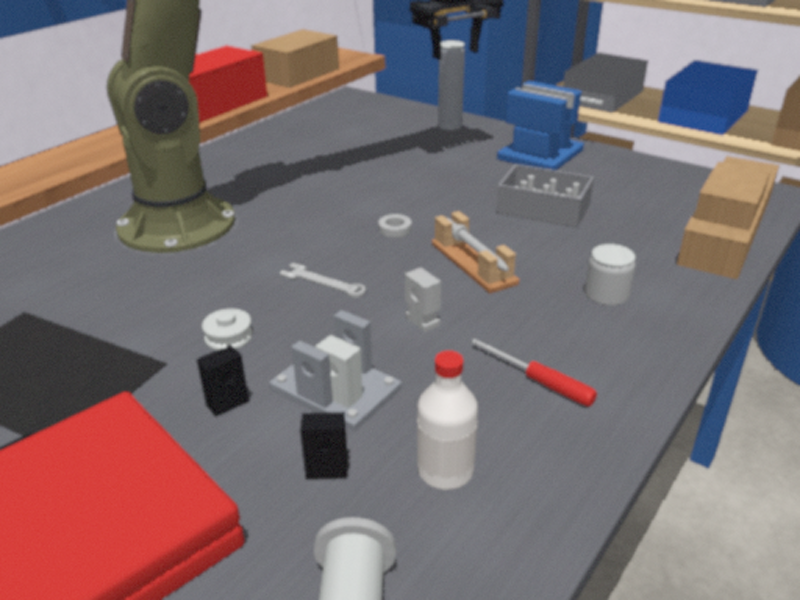

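View pics/side0.png

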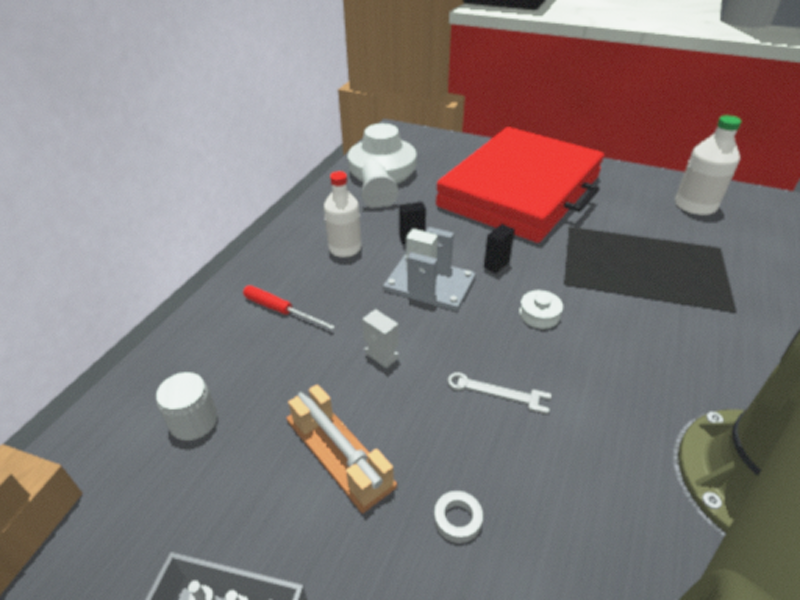

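```bash
python3 - <<'E'
from h import *
o,d=snap('wrist');print(d['T_tool_cam'],d['K'])
def down(yaw): # tool y at yaw, z down
    c,s=np.cos(yaw),np.sin(yaw); y=np.array([c,s,0]);z=np.array([0,0,-1.]);return R.from_matrix(np.c_[np.cross(y,z),y,z])
delta([0.54,0.16,0.30],down(np.radians(20)))
delta([0.54,0.0,0.28],down(np.radians(-6)))
E
cat >> h.py <<'E'
def down(deg):
    c,s=np.cos(np.radians(deg)),np.sin(np.radians(deg)); y=np.array([c,s,0]);z=np.array([0,0,-1.]);return R.from_matrix(np.c_[np.cross(y,z),y,z])
E
```

```text
[[-0.0009  0.9622  0.2725  0.0752]
 [ 1.      0.0006  0.0011  0.0004]
 [ 0.0009  0.2725 -0.9622 -0.162 ]
 [ 0.      0.      0.      1.    ]] [[281.4136   0.     254.7784]
 [  0.     281.4136 189.3608]
 [  0.       0.       1.    ]]
shift cm [-43.8338 -29.6384  -7.7428] turn deg [ 0.004   0.0002 47.6106]
shift cm [-49.9281 -44.4324  -5.7435] turn deg [ 0.0041 -0.0007 73.6106]
```

Request:
{"api": "drive_tool", "payload": {
  "series": [-5, -4.5, -2, 0, 0, 8.5, -1, -10, -9, -4, 0, 0, 17, -1, -15, -13.5, -6, 0, 0, 25.5, -1, -20, -18, -8, 0, 0, 34, -1, -25, -22.5, -8, 0, 0, 42.5, -1, -30, -27, -8, 0, 0, 51, -1, -35, -31.5, -8, 0, 0, 59.5, -1, -40, -36, -7, 0, 0, 68, -1],
  "squeeze": 20
}}

```text
t: 2.55
tool_pos: [0.4175, 0.2469, 0.2954]
ee_rot: [0.712, 0.703, 0.001, -0.0]
ft_force: [1.2, 1.4, -0.1]
width: 1.001
```

```bash
python3 - <<'E'
from h import *
print(env.get_obs())
delta([0.54,-0.02,0.27],down(-6))
E
```

```text
{'t': 2.55, 'joints': array([-0.8518, -0.0691,  0.2502,  1.7392,  0.0168,  1.4671, -0.6166]), 'qvel': array([ 0.4888, -0.1643,  0.4724,  0.1698,  0.0671, -0.012 , -0.5323]), 'joint_efforts': array([ -2.8527, -27.1765,  -2.23  , -31.6224,  -0.2329,   0.3557,
         0.5428]), 'tool_pos': array([0.4175, 0.2469, 0.2954]), 'ee_rot': array([ 0.7116,  0.7026,  0.0012, -0.    ]), 'ft_force': array([ 1.1843,  1.3617, -0.0878]), 'moment': array([-0.0696, -0.0328,  0.0012]), 'width': 1.000889249300412}
shift cm [-26.5336  12.5899   2.5123] turn deg [ 0.09   -0.1011  5.2693]
```

Request:
{"api": "drive_tool", "payload": {
  "series": [-4, 2, 0.5, 0, 0, 2, -1, -8, 4, 1, 0, 0, 5, -1, -12, 6, 1.5, 0, 0, 5, -1, -16, 8, 2, 0, 0, 5, -1, -20, 10, 2.5, 0, 0, 5, -1, -24, 12, 2.5, 0, 0, 5, -1, -26.5, 12.5, 2.5, 0, 0, 5, -1, -26.5, 12.5, 2.5, 0, 0, 5, -1]
}}

```text
t: 3.35
tool_pos: [0.5395, -0.0252, 0.2703]
ee_rot: [0.744, 0.668, 0.001, 0.001]
ft_force: [0.2, -0.6, 0.6]
width: 0.995
```

```bash
python3 - <<'E'
from h import *
o,d=snap('wrist');T=cam(o,d);K=d['K'];print(o['tool_pos'],o['qvel'].max())
for t in ['fork','fork_bore','spacer','spacer_hole','eye','eye_hole','rest','pin','pin_tip','pin_tail']:
    print(t,[(round(r['score'],2),np.round(r['xyz'],4).tolist(),proj(T,K,r['xyz']).round().tolist()) for r in env.mark_of('wrist',t)[:3]])
for t in ['spacer','eye','pin','fork']:
  print(t,[(round(r['score'],2),np.round(r['xyz'],4).tolist(),(cv2.boundingRect(m['pixels'].astype(np.uint8)),cv2.minAreaRect(np.argwhere(m['pixels'])[:,::-1].astype(np.float32)))) for r,m in zip(env.boxes_of('wrist',t),env.trace('wrist',t))])
cv2.imwrite('pics/w1.png',cv2.resize(d['color'][:,:,::-1],(800,600),interpolation=cv2.INTER_CUBIC))
np.savez('w1.npz',T=T,K=K,im=d['color'])
E
```

```text
[ 0.5395 -0.0252  0.2703] 0.013859252989102018
fork [(0.83, [0.5691, -0.196, 0.0002], [283.0, 256.0])]
fork_bore [(0.6, [0.5672, -0.2024, 0.066], [286.0, 282.0])]
spacer [(0.57, [0.4631, -0.3085, -0.0028], [230.0, 315.0])]
spacer_hole [(0.92, [0.5954, -0.2182, 0.0688], [306.0, 291.0])]
eye [(0.64, [0.5766, 0.0028, -0.0012], [277.0, 139.0])]
eye_hole [(0.98, [0.5737, 0.0031, 0.0579], [278.0, 143.0]), (0.44, [0.5694, -0.2025, 0.0683], [288.0, 283.0]), (0.25, [0.371, 0.0014, -0.0005], [144.0, 155.0])]
rest []
pin []
pin_tip [(0.91, [0.6415, 0.1549, 0.0362], [321.0, 13.0])]
pin_tail []
spacer [(0.63, [0.5938, -0.1983, 0.0824], ((285, 275, 40, 26), ((304.5, 287.5), (25.0, 39.0), 90.0))), (0.59, [0.616, 0.1633, 0.0471], ((226, 305, 5, 8), ((228.0, 308.5), (7.0, 4.0), 90.0)))]
eye [(0.76, [0.5729, 0.0055, 0.0762], ((258, 127, 44, 33), ((278.2059020996094, 143.17648315429688), (42.20119857788086, 27.406524658203125), 14.03624439239502)))]
pin [(0.9, [0.615, 0.1616, 0.0454], ((268, 0, 49, 16), ((293.2666320800781, 2.805692672729492), (49.62162780761719, 12.918919563293457), 18.924644470214844)))]
fork [(0.87, [0.5561, -0.1607, 0.0127], ((235, 227, 94, 74), ((282.4249572753906, 265.2369079589844), (70.08799743652344, 90.2366714477539), 84.38241577148438)))]
```

View pics/w1.png

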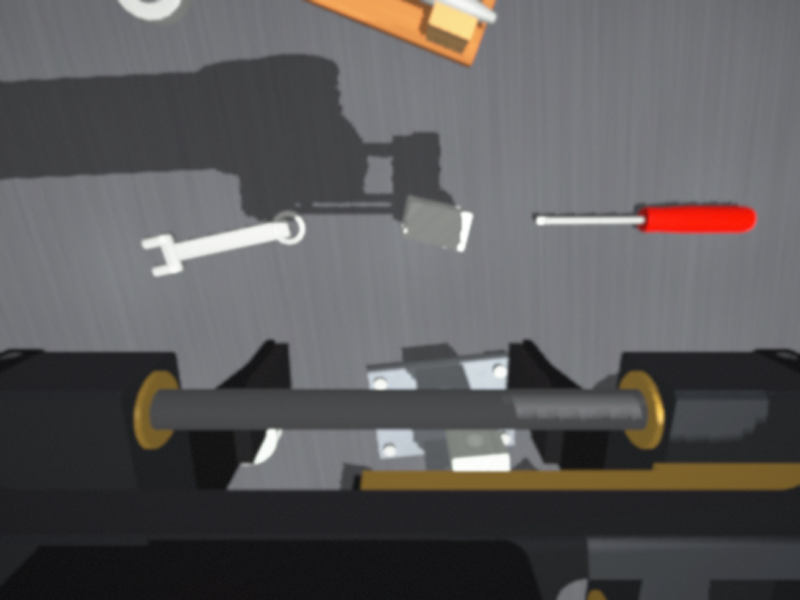

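Request:
{"api": "drive_tool", "payload": {
  "series": [-4.5, 1, 1, 0, 0, 0, -1, -9, 2, 2, 0, 0, 0, -1, -13.5, 3, 3, 0, 0, 0, -1, -18, 4, 4, 0, 0, -3, -1, -22.5, 5, 5, 0, 0, -5, -1, -25.5, 5.8, 5, 0, 0, -5, -1, -25.5, 5.8, 5, 0, 0, -5, -1, -25.5, 5.8, 5, 0, 0, -5, -1]
}}

```text
t: 5.1
tool_pos: [0.5711, -0.2796, 0.2193]
ee_rot: [0.712, 0.702, 0.001, -0.0]
ft_force: [-0.6, 0.2, 0.1]
width: 0.998
```

```bash
python3 - <<'E'
from h import *
w=np.load('w1.npz')
for n,u,z in [('bl',(367,366),.014),('br',(507,354),.014),('eyeTL',(408,197),.08),('TR',(472,211),.08),('BL',(403,233),.08),('BR',(460,250),.08),('eye2',(463,212),.08)]:
    print(n,ray(w['T'],w['K'],np.array(u)/1.5625,z))
o,d=snap('wrist');T=cam(o,d);K=d['K'];print(o['tool_pos'],o['qvel'].max())
for t in ['fork','fork_bore','spacer','spacer_hole']:
    print(t,[(round(r['score'],2),np.round(r['xyz'],4).tolist(),proj(T,K,r['xyz']).round().tolist()) for r in env.mark_of('wrist',t)[:3]])
cv2.imwrite('pics/w2.png',cv2.resize(d['color'][:260,100:420,::-1],(800,650))[:600])
np.savez('w2.npz',T=T,K=K,im=d['color'])
E
```

```text
bl [ 0.4945 -0.1402  0.014 ]
br [ 0.6392 -0.1427  0.014 ]
eyeTL [0.5531 0.0292 0.08  ]
TR [0.6022 0.0129 0.08  ]
BL [0.5462 0.0016 0.08  ]
BR [ 0.5906 -0.0171  0.08  ]
eye2 [0.5951 0.0129 0.08  ]
[ 0.5711 -0.2796  0.2193] 0.011741061937291722
fork [(0.9, [0.5672, -0.1976, 0.0008], [251.0, 104.0])]
fork_bore [(0.96, [0.57, -0.2036, 0.0641], [253.0, 109.0])]
spacer [(0.94, [0.4659, -0.3121, -0.0003], [181.0, 190.0]), (0.93, [0.5914, -0.2129, 0.0142], [270.0, 116.0]), (0.84, [0.6582, -0.3225, -0.0018], [317.0, 195.0])]
spacer_hole [(0.93, [0.4732, -0.3069, 0.0568], [175.0, 199.0]), (0.75, [0.5922, -0.2174, 0.0679], [274.0, 122.0]), (0.75, [0.6572, -0.324, 0.0559], [326.0, 210.0])]
```

View pics/w2.png

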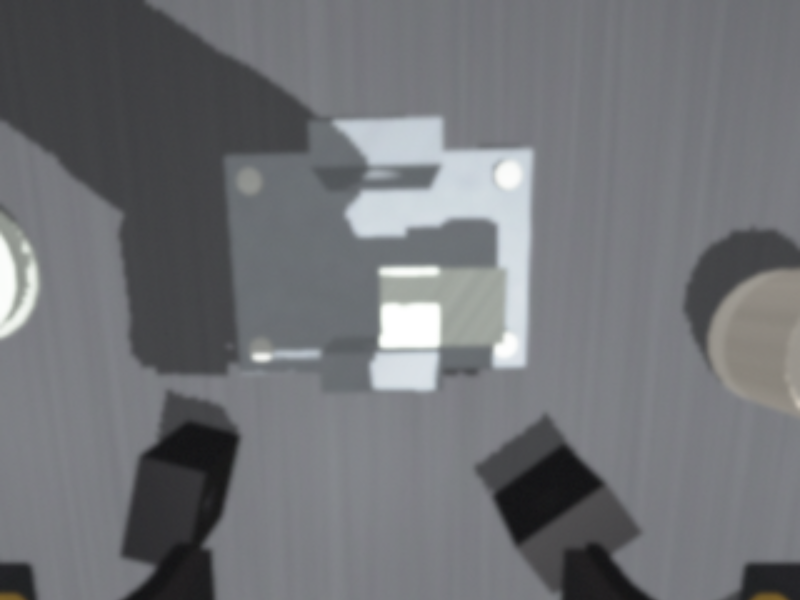

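```bash
python3 - <<'E'
from h import *
w=np.load('w2.npz')
for n,u,z in [('TL',(225,155),.014),('TR',(532,149),.014),('BR',(526,367),.014),('BL',(237,371),.014),('ear+ L',(308,121),.094),('ear+ R',(443,117),.094),('ear- BL',(321,391),.094),('ear- BR',(437,390),.094),('sp TR',(506,268),.094),('sp BR',(505,349),.094),('sp BL',(380,347),.094),('sp TL',(379,276),.094)]:
    print(n,ray(w['T'],w['K'],np.array(u)/2.5+[100,0],z))
E
```

```text
TL [ 0.4948 -0.148   0.014 ]
TR [ 0.6425 -0.1476  0.014 ]
BR [ 0.6436 -0.252   0.014 ]
BL [ 0.493  -0.2517  0.014 ]
ear+ L [ 0.5434 -0.1492  0.094 ]
ear+ R [ 0.5936 -0.1486  0.094 ]
ear- BL [ 0.5441 -0.2502  0.094 ]
ear- BR [ 0.5917 -0.2505  0.094 ]
sp TR [ 0.6186 -0.2028  0.094 ]
sp BR [ 0.6191 -0.2343  0.094 ]
sp BL [ 0.5686 -0.2327  0.094 ]
sp TL [ 0.5687 -0.2051  0.094 ]
```

Request:
{"api": "drive_tool", "payload": {
  "series": [4, 1.5, 3, 0, 0, -0.8, -1, 6.2, 2.2, 6, 0, 0, -0.8, -1, 6.2, 2.2, 9, 0, 0, -0.8, -1, 6.2, 2.2, 13, 0, 0, -0.8, -1, 6.2, 2.2, 15.5, 0, 0, -0.8, -1, 6.2, 2.2, 16.5, 0, 0, -0.8, -1, 6.2, 2.2, 16.5, 0, 0, -0.8, -1, 6.2, 2.2, 16.5, 0, 0, -0.8, 0],
  "squeeze": 20
}}

```text
t: 6.15
tool_pos: [0.5961, -0.2151, 0.0567]
ee_rot: [0.706, 0.709, 0.002, 0.001]
ft_force: [0.7, -0.3, 1.1]
width: 0.965
```

Request:
{"api": "drive_tool", "payload": {
  "series": [0, 0, 0, 0, 0, 0, 1, 0, 0, 0, 0, 0, 0, 1, 0, 0, 0, 0, 0, 0, 1, 0, 0, 0, 0, 0, 0, 1, 0, 0, 0, 0, 0, 0, 1, 0, 0, 0, 0, 0, 0, 1, 0, 0, 0, 0, 0, 0, 1, 0, 0, 0, 0, 0, 0, 1]
}}

```text
t: 6.95
tool_pos: [0.5952, -0.2154, 0.057]
ee_rot: [0.706, 0.708, 0.002, 0.0]
ft_force: [-4.8, 0.6, 6.3]
width: 0.576
```

```bash
python3 - <<'E'
from h import *
print({k:v for k,v in env.get_obs().items() if k in('width','ft_force','tool_pos')})
delta([0.5684,-0.218,env.get_obs()['tool_pos'][2]],down(0))
E
```

```text
{'tool_pos': array([ 0.5952, -0.2154,  0.057 ]), 'ft_force': array([-4.8348,  0.554 ,  6.3226]), 'width': 0.5755722151829732}
shift cm [-0.2468 -2.6765 -0.0081] turn deg [ 0.1592 -0.1428  0.2215]
```

Request:
{"api": "drive_tool", "payload": {
  "series": [0, -0.4, 0, 0, 0, 0, 1, 0, -1, 0, 0, 0, 0, 1, 0, -1.6, 0, 0, 0, 0, 1, 0, -2.2, 0, 0, 0, 0, 1, 0, -2.7, 0, 0, 0, 0, 1, 0, -2.7, 0, 0, 0, 0, 1, 0, -2.7, 0, 0, 0, 0, 1, 0, -2.7, 0, 0, 0, 0, 1]
}}

```text
t: 7.75
tool_pos: [0.567, -0.2155, 0.057]
ee_rot: [0.706, 0.708, 0.001, -0.001]
ft_force: [-3.5, 1.7, 5.6]
width: 0.573
```

Request:
{"api": "drive_tool", "payload": {
  "series": [0, 0.15, 0, 0, 0, 0, 1, 0, 0.15, 0, 0, 0, 0, 1, 0, 0.15, 0, 0, 0, 0, -0.7, 0, 0.15, 0, 0, 0, 0, -1, 0, 0.15, 0, 0, 0, 0, -1, 0, 0.15, -3, 0, 0, 0, -1, 0, 0.15, -8, 0, 0, 0, -1, 0, 0.15, -13, 0, 0, 0, -1]
}}

```text
t: 8.55
tool_pos: [0.5679, -0.2158, 0.1876]
ee_rot: [0.706, 0.708, 0.001, -0.002]
ft_force: [0.4, -0.5, 0.3]
width: 0.979
```

```bash
python3 - <<'E'
from h import *
w=np.load('w1.npz')
# eye top centre & yaw by fitting corners
delta([0.572,-0.1,0.22],down(-18))
E
```

```text
shift cm [11.5855  0.4468 -3.2006] turn deg [-0.1093 -0.1643 18.197 ]
```

Request:
{"api": "drive_tool", "payload": {
  "series": [3, -0.5, -1, 0, 0, 5, -1, 7, -1.3, -3, 0, 0, 10, -1, 11, -2.2, -3.2, 0, 0, 15, -1, 13.4, -2.6, -3.2, 0, 0, 19, -1, 13.4, -2.6, -3.2, 0, 0, 19, -1, 13.4, -2.6, -3.2, 0, 0, 19, -1, 13.4, -2.6, -3.2, 0, 0, 19, -1, 13.4, -2.6, -3.2, 0, 0, 19, -1]
}}

```text
t: 9.35
tool_pos: [0.5415, -0.0837, 0.22]
ee_rot: [0.814, 0.581, 0.0, -0.001]
ft_force: [-1.5, -0.2, 0.1]
width: 1.004
```

```bash
python3 - <<'E'
from h import *
o,d=snap('wrist');T=cam(o,d);K=d['K'];print(o['tool_pos'],o['ee_rot'])
for t in ['eye','eye_hole','pin','pin_tip','pin_tail','fork_bore']:
    print(t,[(round(r['score'],2),np.round(r['xyz'],4).tolist(),proj(T,K,r['xyz']).round().tolist()) for r in env.mark_of('wrist',t)[:3]])
cv2.imwrite('pics/w3.png',cv2.resize(d['color'][:260,100:420,::-1],(800,650))[:600])
np.savez('w3.npz',T=T,K=K,im=d['color'])
E
```

```text
[ 0.5415 -0.0837  0.22  ] [ 0.8138  0.5812  0.     -0.0014]
eye [(0.92, [0.5744, 0.0022, -0.0018], [258.0, 96.0]), (0.46, [0.3728, -0.0005, -0.0006], [118.0, 149.0])]
eye_hole [(0.66, [0.5743, 0.0063, 0.0546], [257.0, 90.0])]
pin [(0.47, [0.7748, -0.0199, -0.0018], [415.0, 59.0])]
pin_tip []
pin_tail []
fork_bore []
```

View pics/w3.png

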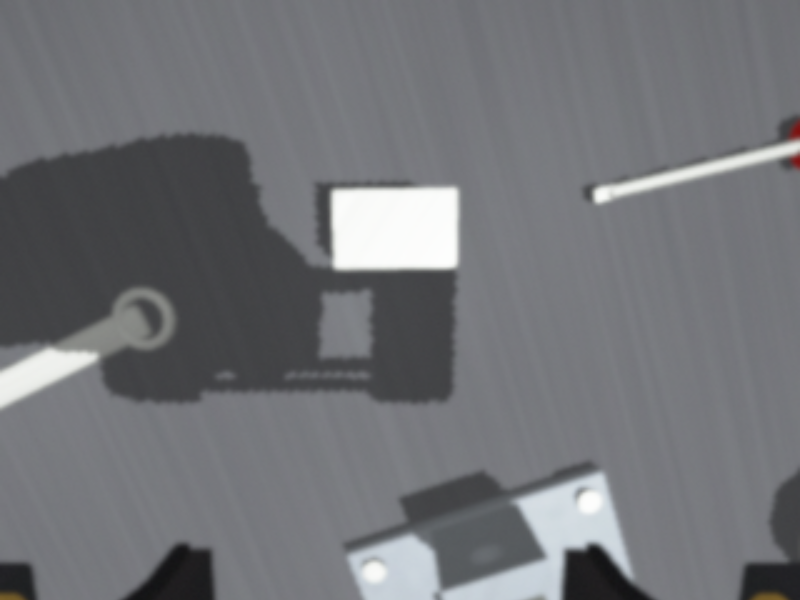

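```bash
python3 - <<'E'
from h import *
w=np.load('w3.npz')
P=[ray(w['T'],w['K'],np.array(u)/2.5+[100,0],.08) for u in [(332,187),(458,187),(457,268),(334,268)]]
print(np.array(P)); c=np.mean(P,0);print(c)
delta([c[0],c[1],0.045],down(-18.9))
E
```

```text
[[ 0.5551  0.0264  0.08  ]
 [ 0.6028  0.01    0.08  ]
 [ 0.5931 -0.0195  0.08  ]
 [ 0.5452 -0.003   0.08  ]]
[0.5741 0.0035 0.08  ]
shift cm [ 9.1221  0.3617 17.5202] turn deg [-0.1398 -0.1309  0.0749]
```

Request:
{"api": "drive_tool", "payload": {
  "series": [4, 0.2, 3, 0, 0, 0, -1, 8, 0.4, 6, 0, 0, 0, -1, 9.1, 0.4, 9, 0, 0, 0, -1, 9.1, 0.4, 13, 0, 0, 0, -1, 9.1, 0.4, 16, 0, 0, 0, -1, 9.1, 0.4, 17.5, 0, 0, 0, -1, 9.1, 0.4, 17.5, 0, 0, 0, -1, 9.1, 0.4, 17.5, 0, 0, 0, 0],
  "squeeze": 35
}}

```text
t: 10.5
tool_pos: [0.5753, 0.0029, 0.0463]
ee_rot: [0.813, 0.582, 0.001, -0.001]
ft_force: [0.7, -0.4, -0.4]
width: 0.964
```

Request:
{"api": "drive_tool", "payload": {
  "series": [0, 0, 0, 0, 0, 0, 1, 0, 0, 0, 0, 0, 0, 1, 0, 0, 0, 0, 0, 0, 1, 0, 0, 0, 0, 0, 0, 1, 0, 0, 0, 0, 0, 0, 1, 0, 0, -2, 0, 0, 0, 1, 0, 0, -6, 0, 0, 0, 1, 0, 0, -11, 0, 0, 0, 1]
}}

```text
t: 11.3
tool_pos: [0.5726, 0.0025, 0.1544]
ee_rot: [0.813, 0.582, -0.002, -0.002]
ft_force: [1.8, 0.9, -3.7]
width: 0.576
```

```bash
python3 - <<'E'
from h import *
print(env.get_obs()['ft_force'])
delta([0.5684,-0.1837,0.16],down(0))
E
```

```text
[ 1.7875  0.8864 -3.6758]
shift cm [-17.7581   5.6108  -0.5835] turn deg [ -0.3844  -0.0118 -18.849 ]
```

Request:
{"api": "drive_tool", "payload": {
  "series": [-3, 1, -1, 0, 0, -3, 1, -7, 2.2, -1, 0, 0, -8, 1, -11, 3.5, -1, 0, 0, -13, 1, -15, 4.7, -1, 0, 0, -18.9, 1, -17.9, 5.65, -1, 0, 0, -18.9, 1, -17.9, 5.65, -1, 0, 0, -18.9, 1, -17.9, 5.65, -1, 0, 0, -18.9, 1, -17.9, 5.65, -1, 0, 0, -18.9, 1]
}}

```text
t: 12.1
tool_pos: [0.5682, -0.1835, 0.1632]
ee_rot: [0.706, 0.708, -0.002, -0.004]
ft_force: [-0.4, -0.0, -4.8]
width: 0.571
```

```bash
python3 - <<'E'
from h import *
print(env.get_obs()['ft_force'])
delta([0.5684,-0.185,0.06],down(0))
o,d=snap('scene')
a=cv2.resize(d['color'][140:300,150:290,::-1],(525,600),interpolation=cv2.INTER_CUBIC)
cv2.imwrite('pics/s4.png',a)
for c in ['scene','side']:
    if c=='side': snap(c)
    for t in ['eye_hole','spacer_hole']: print(c,t,[(round(r['score'],2),np.round(r['xyz'],4).tolist()) for r in env.mark_of(c,t)[:3]])
E
```

```text
[-0.3546 -0.0063 -4.8283]
shift cm [-0.1771  0.1038 10.323 ] turn deg [-0.4573 -0.1472  0.1361]
scene eye_hole [(0.8, [0.57, -0.1807, 0.172])]
scene spacer_hole [(0.86, [0.469, -0.3053, 0.0575]), (0.73, [0.5691, -0.2177, 0.0696]), (0.6, [0.6546, -0.3199, 0.0564])]
side eye_hole [(0.62, [0.5655, -0.183, 0.1696])]
side spacer_hole [(0.79, [0.4688, -0.3084, 0.056]), (0.65, [0.6604, -0.3217, 0.0596]), (0.55, [0.5673, -0.2179, 0.0722])]
```

View pics/s4.png

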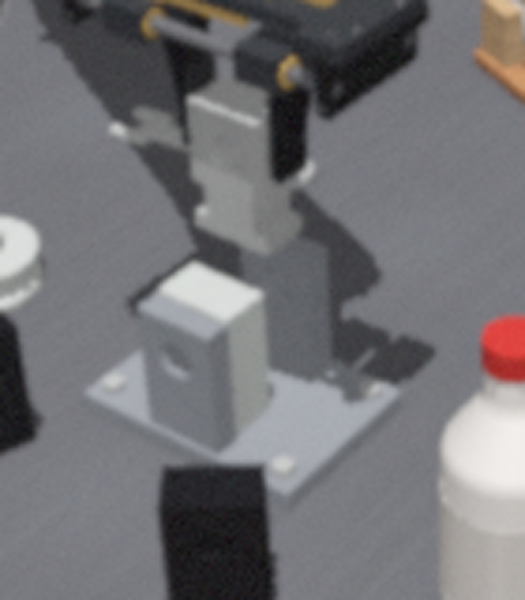

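Request:
{"api": "drive_tool", "payload": {
  "series": [-0.17, 0.05, 0, -0.4, 0, 0, 1, -0.17, 0.05, 1, -0.4, 0, 0, 1, -0.17, 0.05, 2.5, -0.4, 0, 0, 1, -0.17, 0.05, 4, -0.4, 0, 0, 1, -0.17, 0.05, 5.5, -0.4, 0, 0, 1, -0.17, 0.05, 7, -0.4, 0, 0, 1, -0.17, 0.05, 8, -0.4, 0, 0, 1, -0.17, 0.05, 8.5, -0.4, 0, 0, 1]
}}

```text
t: 13.2
tool_pos: [0.5677, -0.1857, 0.0775]
ee_rot: [0.706, 0.708, -0.0, -0.001]
ft_force: [0.8, -0.8, -4.4]
width: 0.573
```

Request:
{"api": "drive_tool", "payload": {
  "series": [0, 0, 0.4, 0, 0, 0, 1, 0, 0, 0.8, 0, 0, 0, 1, 0, 0, 1.2, 0, 0, 0, 1, 0, 0, 1.4, 0, 0, 0, 1, 0, 0, 1.6, 0, 0, 0, 1, 0, 0, 1.7, 0, 0, 0, 1, 0, 0, 1.8, 0, 0, 0, 1, 0, 0, 1.8, 0, 0, 0, 1]
}}

```text
t: 14.0
tool_pos: [0.5678, -0.1858, 0.0607]
ee_rot: [0.706, 0.708, 0.0, -0.001]
ft_force: [-2.8, 1.1, 5.3]
width: 0.566
```

Request:
{"api": "drive_tool", "payload": {
  "series": [0, 0.05, 0, 0, 0, 0, 0.5, 0, 0.05, 0, 0, 0, 0, -0.5, 0, 0.05, 0, 0, 0, 0, -1, 0, 0.05, 0, 0, 0, 0, -1, 0, 0.05, 0, 0, 0, 0, -1, 0, 0.05, -3, 0, 0, 0, -1, 0, 0.05, -8, 0, 0, 0, -1, 0, 0.05, -13, 0, 0, 0, -1]
}}

```text
t: 14.8
tool_pos: [0.5678, -0.186, 0.1916]
ee_rot: [0.706, 0.708, -0.0, -0.002]
ft_force: [1.4, 0.4, 0.6]
width: 0.99
```

```bash
python3 - <<'E'
from h import *
for c in ['scene','side']:
    snap(c)
    for t in ['eye_hole','spacer_hole','pin','pin_tip','pin_tail','rest']: print(c,t,[(round(r['score'],2),np.round(r['xyz'],4).tolist()) for r in env.mark_of(c,t)[:3]])
# view pose for pin: yaw 63 -> cam offset along tool x
yaw=63;Q=down(yaw);tx=Q.apply([1,0,0]);p=np.array([.554,.194,0])-0.09*tx
print(tx,p);delta([p[0],p[1],0.2],Q)
E
```

```text
scene eye_hole [(0.55, [0.5697, -0.1835, 0.0681]), (0.29, [0.5566, 0.1973, 0.0011])]
scene spacer_hole [(0.9, [0.6582, -0.323, 0.0551]), (0.88, [0.5684, -0.216, 0.07]), (0.68, [0.4683, -0.307, 0.0565])]
scene pin [(0.71, [0.5533, 0.1939, 0.04])]
scene pin_tip [(0.53, [0.6385, 0.1566, 0.0407])]
scene pin_tail [(0.63, [0.4794, 0.2268, 0.0394])]
scene rest [(0.71, [0.5581, 0.1974, -0.0013]), (0.64, [0.5716, -0.1984, -0.0012])]
side eye_hole [(0.71, [0.5659, -0.1856, 0.0708])]
side spacer_hole [(0.83, [0.4686, -0.3059, 0.0576]), (0.58, [0.6607, -0.3212, 0.0567]), (0.55, [0.5672, -0.2152, 0.0714])]
side pin [(0.86, [0.5569, 0.1955, 0.0408])]
side pin_tip []
side pin_tail []
side rest [(0.81, [0.5552, 0.1937, -0.0007])]
[-0.891  0.454  0.   ] [0.6342 0.1531 0.    ]
shift cm [33.9101  6.66   -0.9222] turn deg [ -0.045   -0.1839 -62.8845]
```

Request:
{"api": "drive_tool", "payload": {
  "series": [4, 1, -1, 0, 0, -8, -1, 8.5, 2, -1, 0, 0, -16, -1, 13, 3, -1, 0, 0, -24, -1, 17, 4, -1, 0, 0, -32, -1, 21, 4.5, -1, 0, 0, -40, -1, 25.5, 5, -1, 0, 0, -48, -1, 30, 6, -1, 0, 0, -56, -1, 34, 6.6, -1, 0, 0, -64.5, -1]
}}

```text
t: 16.3
tool_pos: [0.6337, 0.1568, 0.2006]
ee_rot: [0.216, 0.976, 0.001, -0.001]
ft_force: [1.0, -0.6, 0.2]
width: 1.003
```

```bash
python3 - <<'E'
from h import *
delta([.634,.153,.2],down(65));o,d=snap('wrist');T=cam(o,d);K=d['K'];print(o['tool_pos'],o['ee_rot'],o['qvel'])
for t in ['pin','pin_tip','pin_tail','rest']:
    print(t,[(round(r['score'],2),np.round(r['xyz'],4).tolist(),proj(T,K,r['xyz']).round().tolist()) for r in env.mark_of('wrist',t)[:3]])
cv2.imwrite('pics/w5.png',cv2.resize(d['color'][:240,96:416,::-1],(800,600)))
np.savez('w5.npz',T=T,K=K,im=d['color'])
E
```

```text
shift cm [-0.1907 -0.3331  0.0554] turn deg [ 0.0956 -0.1875  0.0193]
[0.6337 0.1568 0.2006] [ 0.2163  0.9763  0.0012 -0.0014] [-0.1922  0.2769 -0.3742 -0.3936  0.0239  0.0858  0.867 ]
pin [(0.92, [0.5579, 0.1926, 0.0415], [255.0, 102.0])]
pin_tip [(0.87, [0.6396, 0.1541, 0.0362], [255.0, 181.0]), (0.61, [0.5559, 0.1943, -0.0036], [255.0, 101.0])]
pin_tail [(0.95, [0.4845, 0.2332, 0.0406], [260.0, 16.0])]
rest [(0.87, [0.5544, 0.1934, -0.0041], [254.0, 100.0])]
```

View pics/w5.png

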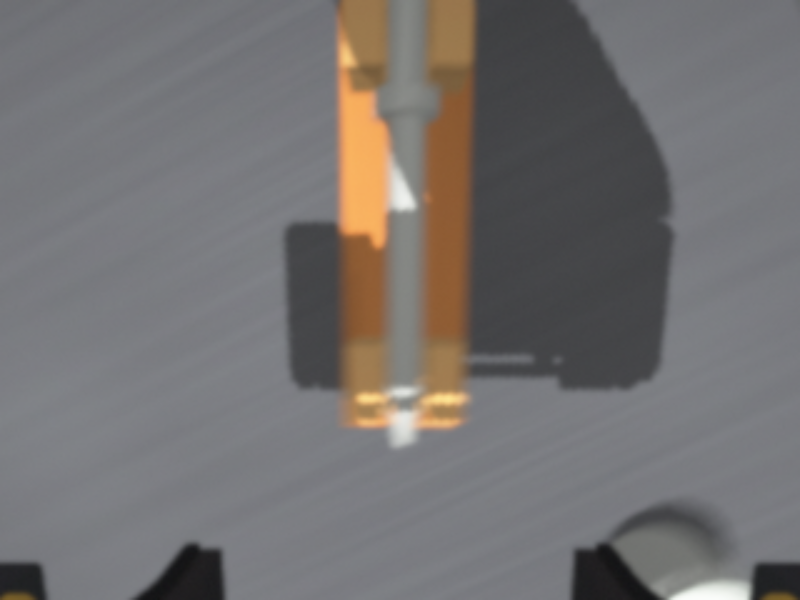

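```bash
python3 - <<'E'
from h import *
w=np.load('w5.npz')
P=np.array([ray(w['T'],w['K'],np.array(u)/2.5+[96,0],.04) for u in [(407,30),(407.5,118),(404,340),(402,447)]]);print(P)
d=P[3]-P[1];yaw=np.degrees(np.arctan2(d[1],d[0]));print(yaw,np.linalg.norm(d))
u=d/np.linalg.norm(d);org=(P[1]+51*u/1000+P[3]-89*u/1000)/2;print('origin',org)
g=org-0.012*u
delta([g[0],g[1],0.025],down(yaw+90))
delta([g[0],g[1],0.1],down(yaw+90))
E
```

```text
[[0.4807 0.2331 0.04  ]
 [0.5103 0.2197 0.04  ]
 [0.5925 0.1799 0.04  ]
 [0.6373 0.1581 0.04  ]]
-25.85416383450776 0.14113356527257062
origin [0.5567 0.1972 0.04  ]
shift cm [ 9.985   0.6904 17.5671] turn deg [-0.0247 -0.1649  0.4036]
shift cm [10.0065  0.6873 10.0672] turn deg [-0.0247 -0.1649  0.4036]
```

Request:
{"api": "drive_tool", "payload": {
  "series": [4, 0.3, 3, 0, 0, 0.4, -1, 8, 0.6, 6, 0, 0, 0.4, -1, 10, 0.7, 9, 0, 0, 0.4, -1, 10, 0.7, 12, 0, 0, 0.4, -1, 10, 0.7, 15.5, 0, 0, 0.4, -1, 10, 0.7, 17.5, 0, 0, 0.4, -1, 10, 0.7, 17.8, 0, 0, 0.4, -1, 10, 0.7, 17.8, 0, 0, 0.4, -0.5],
  "squeeze": 30
}}

```text
t: 17.35
tool_pos: [0.5462, 0.2009, 0.0229]
ee_rot: [0.225, 0.974, -0.0, -0.001]
ft_force: [0.3, 0.9, -0.1]
width: 0.966
```

Request:
{"api": "drive_tool", "payload": {
  "series": [0, 0, 0, 0, 0, 0, 1, 0, 0, 0, 0, 0, 0, 1, 0, 0, 0, 0, 0, 0, 1, 0, 0, 0, 0, 0, 0, 1, 0, 0, 0, 0, 0, 0, 1, 0, 0, 0, 0, 0, 0, 1, 0, 0, 0, 0, 0, 0, 1, 0, 0, 0, 0, 0, 0, 1]
}}

```text
t: 18.15
tool_pos: [0.5461, 0.2009, 0.0228]
ee_rot: [0.225, 0.974, -0.0, -0.001]
ft_force: [-0.2, -0.4, -0.1]
width: 0.262
```

Request:
{"api": "drive_tool", "payload": {
  "series": [0, 0, 0, 0, 0, 0, 1, 0, 0, 0, 0, 0, 0, 1, 0, 0, 0, 0, 0, 0, 1, 0, 0, -1, 0, 0, 0, 1, 0, 0, -3, 0, 0, 0, 1, 0, 0, -6, 0, 0, 0, 1, 0, 0, -9, 0, 0, 0, 1, 0, 0, -12, 0, 0, 0, 1]
}}

```text
t: 18.95
tool_pos: [0.5461, 0.2008, 0.1441]
ee_rot: [0.225, 0.974, -0.0, -0.002]
ft_force: [0.0, 0.1, -2.5]
width: 0.186
```

```bash
python3 - <<'E'
from h import *
delta([0.5684,0.035,0.16],down(0))
E
```

```text
shift cm [ -9.2743 -13.9272  -1.5979] turn deg [-0.1778 -0.1037 63.9968]
```

Request:
{"api": "drive_tool", "payload": {
  "series": [-1, -1.7, 0, 0, 0, 8, 1, -2.3, -3.5, 0, 0, 0, 16, 1, -3.5, -5.2, 0, 0, 0, 24, 1, -4.7, -7, 0, 0, 0, 32, 1, -5.8, -8.7, 0, 0, 0, 40, 1, -7, -10.5, 0, 0, 0, 48, 1, -8.2, -12.2, 0, 0, 0, 56, 1, -9.3, -13.9, 0, 0, 0, 64, 1]
}}

```text
t: 19.75
tool_pos: [0.5685, 0.0344, 0.1442]
ee_rot: [0.709, 0.705, -0.001, -0.001]
ft_force: [1.1, -0.6, -3.5]
width: 0.185
```

```bash
python3 - <<'E'
from h import *
o=env.get_obs();print(o['tool_pos'],o['ee_rot'],o['qvel'])
for c in ['scene','side','wrist']:
    o,d=snap(c);T=cam(o,d);K=d['K']
    for t in ['pin','pin_tip','pin_tail']: print(c,t,[(round(r['score'],2),np.round(r['xyz'],4).tolist(),proj(T,K,r['xyz']).round().tolist()) for r in env.mark_of(c,t)[:2]])
    if c=='side': cv2.imwrite('pics/s6.png',cv2.resize(d['color'][110:300,170:370,::-1],(630,600),interpolation=cv2.INTER_CUBIC))
delta([0.5684,-0.02,0.0503],down(0))
E
```

```text
[0.5685 0.0344 0.1442] [ 0.7091  0.7051 -0.0012 -0.0014] [ 0.1143  0.0502  0.2838 -0.0107 -0.0855  0.0116 -0.9624]
scene pin [(0.84, [0.5658, 0.0241, 0.1639], [272.0, 141.0])]
scene pin_tip [(0.77, [0.5702, -0.0666, 0.1653], [250.0, 157.0]), (0.72, [0.7781, -0.2401, 0.0013], [286.0, 301.0])]
scene pin_tail [(0.68, [0.5665, 0.1028, 0.1611], [291.0, 130.0])]
side pin [(0.6, [0.5686, 0.0256, 0.1609], [239.0, 187.0]), (0.21, [0.3614, 0.222, -0.0031], [291.0, 333.0])]
side pin_tip []
side pin_tail [(0.66, [0.5678, 0.1041, 0.1551], [223.0, 211.0]), (0.4, [0.5543, 0.1965, 0.0024], [214.0, 287.0])]
wrist pin [(0.8, [0.5701, 0.0221, 0.1633], [258.0, 272.0]), (0.52, [0.3694, -0.0004, 0.0015], [83.0, 210.0])]
wrist pin_tip []
wrist pin_tail [(0.78, [0.5685, 0.1073, 0.1616], [256.0, 119.0])]
shift cm [-5.5685  0.0066  9.3663] turn deg [-0.2035  0.0003  0.061 ]
```

View pics/s6.png

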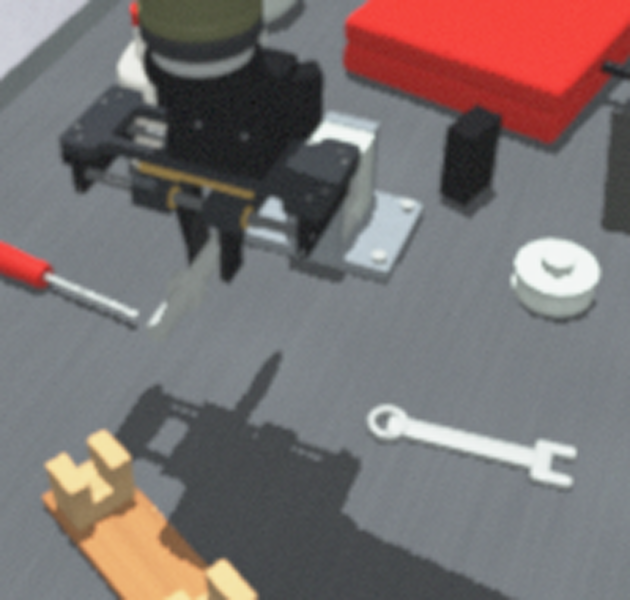

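Request:
{"api": "drive_tool", "payload": {
  "series": [-2, 0, 2, 0, 0, 0, 1, -4, 0, 4, 0, 0, 0, 1, -5.5, 0, 6, 0, 0, 0, 1, -5.5, 0, 8, -0.2, 0, 0, 1, -5.5, 0, 9.2, -0.2, 0, 0, 1, -5.5, 0, 9.25, -0.2, 0, 0, 1, -5.5, 0, 9.25, -0.2, 0, 0, 1, -5.5, 0, 9.25, -0.2, 0, 0, 1]
}}

```text
t: 21.15
tool_pos: [0.5694, -0.0188, 0.0526]
ee_rot: [0.706, 0.708, 0.001, 0.001]
ft_force: [0.4, 0.1, -3.2]
width: 0.183
```

```bash
python3 - <<'E'
from h import *
o=env.get_obs();print(o['tool_pos'],np.degrees(R.from_quat(o['ee_rot']).as_rotvec()))
for c in ['scene','side','wrist']:
    o,d=snap(c);T=cam(o,d);K=d['K']
    for t in ['pin','pin_tip','pin_tail','fork_bore']: print(c,t,[(round(r['score'],2),np.round(r['xyz'],4).tolist()) for r in env.mark_of(c,t)[:2]])
    if c=='wrist':
        cv2.imwrite('pics/w7.png',d['color'][:,:,::-1]); np.savez('w7.npz',T=T,K=K,im=d['color'])
delta([0.5684,-0.02,0.0515],down(0))
E
```

```text
[ 0.5694 -0.0188  0.0526] [127.1028 127.3618   0.1414]
scene pin [(0.82, [0.5675, -0.0322, 0.0701])]
scene pin_tip [(0.74, [0.5713, -0.1181, 0.0725])]
scene pin_tail [(0.63, [0.5628, 0.0463, 0.0636]), (0.24, [0.3567, -0.1983, 0.0047])]
scene fork_bore [(0.77, [0.5669, -0.1983, 0.0716])]
side pin [(0.52, [0.5689, -0.0298, 0.0692])]
side pin_tip []
side pin_tail [(0.17, [0.5558, 0.1937, -0.0011])]
side fork_bore [(0.56, [0.5706, -0.1989, 0.07])]
wrist pin [(0.59, [0.5715, -0.0323, 0.0684])]
wrist pin_tip []
wrist pin_tail [(0.93, [0.5685, 0.052, 0.0704])]
wrist fork_bore []
shift cm [-0.0658  0.0081 -0.0067] turn deg [-0.0076  0.003   0.0584]
```

View pics/w7.png

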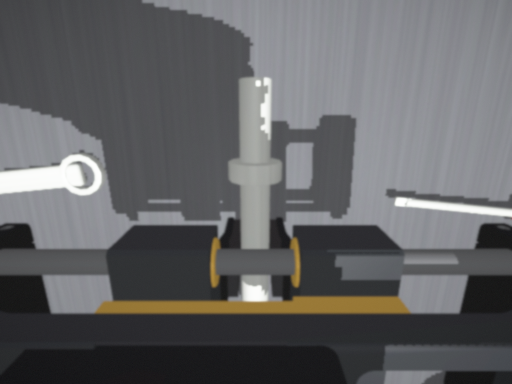

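Request:
{"api": "drive_tool", "payload": {
  "series": [-0.8, 0, 0, 0, 0, 0, 1, -1.6, 0, 0, 0, 0, 0, 1, -2.4, 0, 0, 0, 0, 0, 1, -3.0, 0, 0, 0, 0, 0, 1, -3.6, 0, 0, 0, 0, 0, 1, -4.2, 0, 0, 0, 0, 0, 1, -4.6, 0, 0, 0, 0, 0, 1, -4.6, 0, 0, 0, 0, 0, 1],
  "squeeze": 40
}}

```text
t: 22.7
tool_pos: [0.5683, -0.0663, 0.0515]
ee_rot: [0.707, 0.707, -0.0, 0.0]
ft_force: [0.3, 0.4, -3.7]
width: 0.179
```

Request:
{"api": "drive_tool", "payload": {
  "series": [-0.5, 0, 0, 0, 0, 0, 1, -1.0, 0, 0, 0, 0, 0, 1, -1.5, 0, 0, 0, 0, 0, 1, -2.0, 0, 0, 0, 0, 0, 1, -2.5, 0, 0, 0, 0, 0, 1, -3.0, 0, 0, 0, 0, 0, 1, -3.3, 0, 0, 0, 0, 0, 1, -3.3, 0, 0, 0, 0, 0, 1]
}}

```text
t: 23.5
tool_pos: [0.5682, -0.1, 0.0515]
ee_rot: [0.707, 0.707, -0.0, 0.0]
ft_force: [-0.5, -0.5, -3.0]
width: 0.18
```

Request:
{"api": "drive_tool", "payload": {
  "series": [-0.5, 0, 0, 0, 0, 0, 1, -1.0, 0, 0, 0, 0, 0, 1, -1.5, 0, 0, 0, 0, 0, 1, -2.0, 0, 0, 0, 0, 0, 1, -2.5, 0, 0, 0, 0, 0, 1, -2.9, 0, 0, 0, 0, 0, 1, -3.2, 0, 0, 0, 0, 0, 1, -3.2, 0, 0, 0, 0, 0, 1]
}}

```text
t: 24.3
tool_pos: [0.5681, -0.1327, 0.0516]
ee_rot: [0.708, 0.706, -0.0, 0.0]
ft_force: [0.5, -0.1, -4.0]
width: 0.182
```

```bash
python3 - <<'E'
from h import *
o=env.get_obs();print(o['tool_pos'],o['ft_force'],o['moment'])
for c in ['scene','side','wrist']:
    o,d=snap(c);T=cam(o,d);K=d['K']
    for t in ['pin','pin_tip','pin_tail','eye_hole','spacer_hole']: print(c,t,[(round(r['score'],2),np.round(r['xyz'],4).tolist()) for r in env.mark_of(c,t)[:2]])
E
```

```text
[ 0.5681 -0.1327  0.0516] [ 0.5405 -0.0661 -3.9967] [-0.0743  0.0681 -0.0217]
scene pin []
scene pin_tip []
scene pin_tail [(0.44, [0.5655, -0.0652, 0.0661])]
scene eye_hole []
scene spacer_hole [(0.93, [0.6609, -0.3205, 0.0566]), (0.92, [0.4675, -0.3055, 0.0568])]
side pin [(0.74, [0.5684, -0.1428, 0.0698]), (0.38, [0.7715, -0.0235, -0.001])]
side pin_tip [(0.53, [0.5681, -0.0625, 0.0652])]
side pin_tail []
side eye_hole [(0.57, [0.5643, -0.1863, 0.0707]), (0.28, [0.3558, -0.2031, -0.0006])]
side spacer_hole [(0.75, [0.4681, -0.3069, 0.0564]), (0.58, [0.5667, -0.2179, 0.0712])]
wrist pin [(0.72, [0.5714, -0.1471, 0.0695])]
wrist pin_tip []
wrist pin_tail [(0.88, [0.5701, -0.0621, 0.0696])]
wrist eye_hole []
wrist spacer_hole []
```

Request:
{"api": "drive_tool", "payload": {
  "series": [0, 0, 0, 0, 0, 0, 0.5, 0, 0, 0, 0, 0, 0, 0, 0, 0, 0, 0, 0, 0, 0, 0, 0, 0, 0, 0, 0, 0, 0, 0, 0, 0, 0, 0, 0, 2, 0, 0, 0, 0, 0, 0, 4.5, 0, 0, 0, 0, 0, 0, 7, 0, 0, 0, 0, 0, 0]
}}

```text
t: 26.0
tool_pos: [0.5683, -0.0616, 0.0516]
ee_rot: [0.708, 0.706, -0.0, 0.0]
ft_force: [-0.0, 0.4, -0.0]
width: 0.498
```

```bash
python3 - <<'E'
from h import *
for c in ['scene','side','wrist']:
    o,d=snap(c);T=cam(o,d);K=d['K']
    for t in ['pin','pin_tip','pin_tail']: print(c,t,[(round(r['score'],2),np.round(r['xyz'],4).tolist()) for r in env.mark_of(c,t)[:2]])
    if c=='scene': cv2.imwrite('pics/s8.png',cv2.resize(d['color'][110:300,150:350,::-1],(630,600),interpolation=cv2.INTER_CUBIC))
print(env.get_obs()['tool_pos'],env.get_obs()['width'])
E
```

```text
scene pin [(0.63, [0.5653, -0.1452, 0.0657])]
scene pin_tip []
scene pin_tail [(0.57, [0.5666, -0.0642, 0.0636]), (0.22, [0.7814, 0.239, -0.001])]
side pin [(0.65, [0.5679, -0.143, 0.0679])]
side pin_tip []
side pin_tail [(0.63, [0.571, -0.063, 0.0577])]
wrist pin []
wrist pin_tip []
wrist pin_tail [(0.77, [0.5729, -0.0624, 0.0648])]
[ 0.5682 -0.0627  0.0515] 0.504113716934172
```

View pics/s8.png

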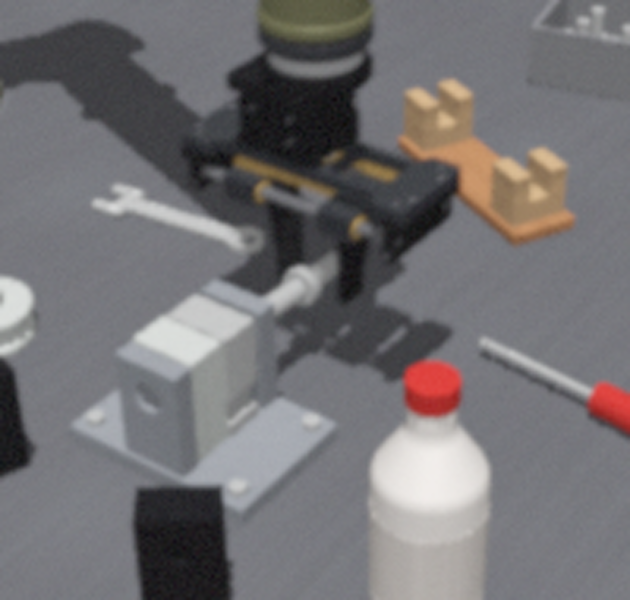

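Request:
{"api": "drive_tool", "payload": {
  "series": [0, 0, 0.5, 0, 0, 0, 0, 0, 0, 0.5, 0, 0, 0, 1, 0, 0, 0.5, 0, 0, 0, 1, 0, 0, 0.5, 0, 0, 0, 1, 0, 0, 0.5, 0, 0, 0, 1, 0, 0, 0.5, 0, 0, 0, 1, 0, 0, 0.3, 0, 0, 0, 1, 0, 0, 0.1, 0, 0, 0, 1],
  "squeeze": 40
}}

```text
t: 27.4
tool_pos: [0.5677, -0.0626, 0.0502]
ee_rot: [0.708, 0.706, -0.001, -0.0]
ft_force: [0.4, -0.4, -4.1]
width: 0.17
```

Request:
{"api": "drive_tool", "payload": {
  "series": [-0.4, 0, 0, 0, 0, 0, 1, -0.8, 0, 0, 0, 0, 0, 1, -1.2, 0, 0, 0, 0, 0, 1, -1.6, 0, 0, 0, 0, 0, 1, -2.0, 0, 0, 0, 0, 0, 1, -2.4, 0, 0, 0, 0, 0, 1, -2.8, 0, 0, 0, 0, 0, 1, -3.0, 0, 0, 0, 0, 0, 1]
}}

```text
t: 28.2
tool_pos: [0.5678, -0.093, 0.0503]
ee_rot: [0.708, 0.706, -0.0, -0.0]
ft_force: [1.4, 1.5, -3.0]
width: 0.164
```

Request:
{"api": "drive_tool", "payload": {
  "series": [-0.4, 0, 0, 0, 0, 0, 1, -0.8, 0, 0, 0, 0, 0, 1, -1.2, 0, 0, 0, 0, 0, 1, -1.6, 0, 0, 0, 0, 0, 1, -2.0, 0, 0, 0, 0, 0, 1, -2.3, 0, 0, 0, 0, 0, 1, -2.5, 0, 0, 0, 0, 0, 1, -2.6, 0, 0, 0, 0, 0, 1]
}}

```text
t: 29.0
tool_pos: [0.5682, -0.1182, 0.0507]
ee_rot: [0.708, 0.706, 0.0, -0.0]
ft_force: [1.1, 5.9, 1.6]
width: 0.175
```

```bash
python3 - <<'E'
from h import *
print(env.get_obs()['tool_pos'],env.get_obs()['ft_force'])
for c in ['scene','side','wrist']:
    o,d=snap(c);T=cam(o,d);K=d['K']
    for t in ['pin','pin_tip','pin_tail']: print(c,t,[(round(r['score'],2),np.round(r['xyz'],4).tolist()) for r in env.mark_of(c,t)[:2]])
E
```

```text
[ 0.5682 -0.1182  0.0507] [1.1112 5.9331 1.6482]
scene pin [(0.39, [0.3729, 0.0028, 0.0035])]
scene pin_tip [(0.43, [0.5726, -0.286, 0.0742])]
scene pin_tail [(0.54, [0.5668, -0.1881, 0.0143])]
side pin [(0.36, [0.3705, -0.0001, 0.0031])]
side pin_tip [(0.36, [0.5685, -0.197, 0.0005])]
side pin_tail [(0.48, [0.5695, -0.1177, 0.0663])]
wrist pin []
wrist pin_tip []
wrist pin_tail [(0.65, [0.5704, -0.1165, 0.071])]
```

Request:
{"api": "drive_tool", "payload": {
  "series": [-0.1, 0, 0, 0, 0, 0, 1, -0.2, 0, 0, 0, 0, 0, 1, -0.3, 0, 0, 0, 0, 0, 1, -0.35, 0, 0, 0, 0, 0, 1, -0.35, 0, 0, 0, 0, 0, 1, -0.35, 0, 0, 0, 0, 0, 1, -0.35, 0, 0, 0, 0, 0, 1, -0.35, 0, 0, 0, 0, 0, 1]
}}

```text
t: 30.4
tool_pos: [0.5682, -0.1191, 0.0507]
ee_rot: [0.707, 0.707, 0.001, -0.001]
ft_force: [-0.2, 8.5, 2.9]
width: 0.17
```

Request:
{"api": "drive_tool", "payload": {
  "series": [0, 0, 0, 0, 0, 0, 0, 0, 0, 0, 0, 0, 0, -1, 0, 0, 0, 0, 0, 0, -1, 0, 0, 0, 0, 0, 0, -1, 0, 0, -3, 0, 0, 0, -1, 0, 0, -7, 0, 0, 0, -1, 3, 0, -11, 0, 0, 0, -1, 7, 0, -14, 0, 0, 0, -1]
}}

```text
t: 31.2
tool_pos: [0.5688, -0.0529, 0.1936]
ee_rot: [0.71, 0.705, 0.001, 0.0]
ft_force: [0.3, 0.9, -0.7]
width: 0.815
```

Request:
{"api": "drive_tool", "payload": {
  "series": [4, -4, 0, 0, 0, 0, -1, 8, -8, 0, 0, 0, 0, -1, 12, -11, 0, 0, 0, 0, -1, 15, -12, 0, 0, 0, 0, -1, 18, -12, 0, 0, 0, 0, -1, 18, -12, 0, 0, 0, 0, -1, 18, -12, 0, 0, 0, 0, -1, 18, -12, 0, 0, 0, 0, -1]
}}

```text
t: 32.0
tool_pos: [0.4505, 0.1264, 0.1935]
ee_rot: [0.71, 0.704, 0.001, 0.001]
ft_force: [-0.5, 0.2, 0.5]
width: 1.0
```

```bash
python3 - <<'E'
from h import *
for c in ['scene','side']:
    o,d=snap(c);T=cam(o,d);K=d['K']
    for t in ['pin','pin_tip','pin_tail','fork_bore','eye_hole','spacer_hole']: print(c,t,[(round(r['score'],2),np.round(r['xyz'],4).tolist()) for r in env.mark_of(c,t)[:3]])
    p=proj(T,K,[.5684,-.2,.06]).astype(int)
    im=d['color'][p[1]-48:p[1]+48,p[0]-53:p[0]+53,::-1]
    a=im if c=='scene' else np.vstack([a,im])
    if c=='side': cv2.imwrite('pics/f9.png',cv2.resize(np.hstack([a[:96],a[96:]]),(800,362),interpolation=cv2.INTER_CUBIC))
E
```

```text
scene pin []
scene pin_tip [(0.76, [0.5736, -0.2888, 0.0721])]
scene pin_tail [(0.49, [0.5669, -0.119, 0.0673])]
scene fork_bore [(0.3, [0.5694, -0.2215, 0.0108])]
scene eye_hole [(0.74, [0.5686, -0.1829, 0.0664])]
scene spacer_hole [(0.89, [0.6545, -0.3218, 0.0548]), (0.85, [0.4684, -0.3041, 0.0596]), (0.75, [0.5691, -0.2163, 0.0686])]
side pin []
side pin_tip []
side pin_tail []
side fork_bore []
side eye_hole []
side spacer_hole [(0.89, [0.4682, -0.3124, 0.0596])]
```

View pics/f9.png

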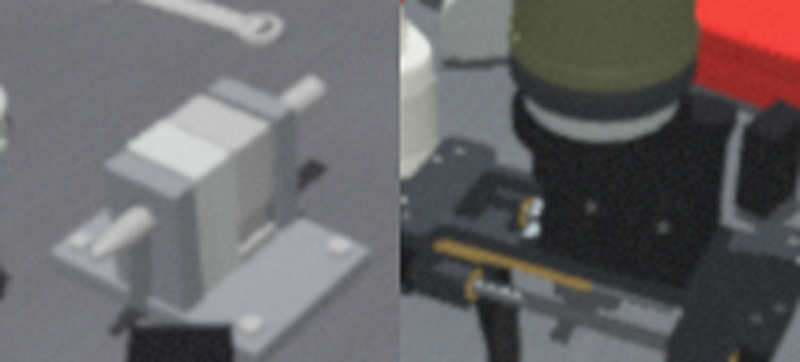

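Request:
{"api": "drive_tool", "payload": {
  "series": [-4.5, 2, -1, 0, 0, 0, -1, -9, 4, -2, 0, 0, 0, -1, -13.5, 6, -3, 0, 0, 0, -1, -18, 8, -4, 0, 0, 0, -1, -22, 9.5, -4, 0, 0, 0, -1, -26, 11, -4, 0, 0, 0, -1, -30, 12, -4, 0, 0, 0, -1, -30, 12, -4, 0, 0, 0, -1]
}}

```text
t: 33.5
tool_pos: [0.5671, -0.1805, 0.2335]
ee_rot: [0.713, 0.701, -0.001, 0.002]
ft_force: [-0.3, -0.3, -0.8]
width: 1.0
```

```bash
python3 - <<'E'
from h import *
o,d=snap('wrist');T=cam(o,d);K=d['K'];print(o['tool_pos'],o['t'])
for t in ['pin','pin_tip','pin_tail']: print(t,[(round(r['score'],2),np.round(r['xyz'],4).tolist()) for r in env.mark_of('wrist',t)[:3]])
p=proj(T,K,[.5684,-.15,.07]).astype(int);print(p)
x0,y0=max(p[0]-70,0),max(p[1]-60,0)
cv2.imwrite('pics/f10.png',cv2.resize(d['color'][y0:y0+105,x0:x0+140,::-1],(800,600),interpolation=cv2.INTER_CUBIC));print(x0,y0)
s,d=snap('side')
for t in ['pin','pin_tip','pin_tail','eye_hole']: print(t,[(round(r['score'],2),np.round(r['xyz'],4).tolist()) for r in env.mark_of('side',t)[:3]])
E
```

```text
[ 0.5671 -0.1805  0.2335] 33.5
pin []
pin_tip [(0.87, [0.5711, -0.2881, 0.0646])]
pin_tail [(0.6, [0.5687, -0.1834, 0.0691]), (0.59, [0.5714, -0.1176, 0.0699])]
[255 149]
185 89
pin [(0.54, [0.5691, -0.1965, 0.0704])]
pin_tip []
pin_tail [(0.55, [0.5668, -0.1199, 0.0641]), (0.48, [0.7702, -0.0221, -0.0019])]
eye_hole [(0.64, [0.5657, -0.1882, 0.0658])]
```

View pics/f10.png

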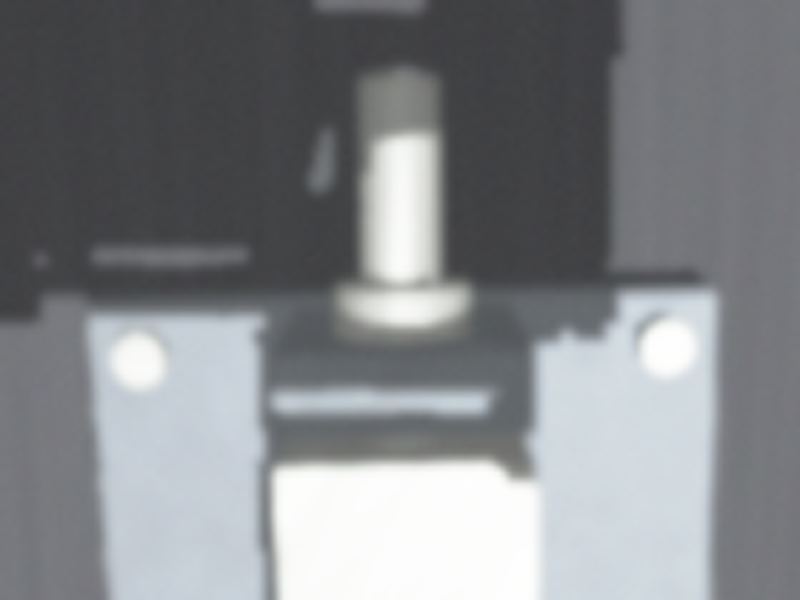

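The collar (400,310) lies against the ear's outer face, with no shank showing between them. I'm handing the job in.

```bash
python3 -c "
from rig import env
print(env.finish_job())"
```

```text
the job is handed in; nothing more can be done
None
```

The job is handed in at about 33.6 s on the robot clock. I slid the spacer into line and stood the eye beside it. Then I put the pin in from the fork's +y side, took it again by the tail and pushed until it stopped against about 8 N.

**Last checks:**
- **Pin:** the tip is at y about -0.288 and the middle of the tail at about -0.119, where -0.2886 and -0.1186 are expected when home. In the last picture the collar lies against the ear's outer face.
- **Eye and spacer holes:** both were found within about 3 mm of the bore axis.
- **Pin height:** the cameras disagree by a few mm (tip 0.065–0.072, tail 0.064–0.070). That is the networks' usual error, and the hole clearance limits the tilt to about 0.03 rad.
- **Missed detections:** the whole pin went undetected in several views. The side camera was blocked by the arm at first; once the arm had moved it placed the pin's origin about 3 mm from home.
- **Bystanders:** I did not measure them again at the end, but no knock showed in the forces or the pictures.

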